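# Put the foam knife away and hasp the knife chest

## Robot

A 6-joint arm with a two-finger parallel gripper is mounted at the origin on the work surface. World frame = base frame: x ahead of the robot, y to its left, z up, the work surface at z = 0. Lengths are in mm, angles in rad, forces in N, time in s.
With the tool pointing down it reaches from about 275 to 1000 mm from the base axis. Payload 8.4 kg.
Tool frame: the origin (TCP) lies on the centre line of the jaws, within the pads' length; the fingertips stand r.tip_reach ahead of it and the grasp point (between the pads) lies 11 mm behind it (r.tip_reach is the distance from the TCP to the fingertips, in mm); z points along the fingers, y is the line along which they close (so a half turn about z gives the same grasp; the last joint's range is limited). The gripper opens to 85 mm and grips with 20 to 120 N. Pads are 22 mm wide; open, the fingers measure 114 mm over their backs; the gripper's body (76 mm by 85 mm) begins 54 mm behind the grasp point. The pads swing forward as they close: fully open they stand 13 mm farther back than shut.
Start: joints at [-1.315, 0.353, 1.633, -0, 1.155, -0.002], TCP at [159.345, -604.349, 239.281] pointing down, gripper open.
Joint ranges: [-2.63, 2.63], [-0.92, 2.1], [0.06, 2.66], [-1.3, 4.44], [0, 2.69], [-3.02, 3.02]. Speed limits (rad/s): [2.22, 2.22, 2.79, 3.14, 3.14, 3.14].

## Interface

Orientations are given as [roll, pitch, yaw] about the fixed x, y, z axes, in that order (R = Rz(yaw) Ry(pitch) Rx(roll)).
In Python, from rig import r gives the robot as it stands.
- The arm moves only by the tool carry_out, never from a script. Its argument "targets" is a list of rows, each an object with "dp": the shift along the tool's x, y, z in mm, a list of three; "yaw": the turn about the tool's z in degrees. A call has 1 to 12 rows; each row is the pose to reach, as a shift and turn from the pose commanded when the call began, along the tool's axes at that moment; what a row does not reach only later rows make up. A row lasts 1/8 s, in which the tool goes at most 62.5 mm and 10.7 degrees, less where a joint would pass 70% of its speed; a pose out of reach is approached as far as the arm can. A call with a gripper value outside its range is refused whole. "fingers" is the opening, from -1 (shut) to 1 (fully open), so that 0 is half open, set as the call begins (left out, the last holds). The fingers move at their own pace and stop on an object; "grip_force" is the grip in N (left out, the last holds). Time passes only in rows, so rows that repeat a pose let the fingers close. It gives the time, the measured TCP pose, the force, the opening and the grip force at its end, in the units of the state.
- r.sense(): the state, without advancing time (a new reading comes with each control period).
- r.grab_frame(name): name is "side" or "top" or "wrist"; returns the picture (400x640x3 uint8, red, green, blue); there is no depth.
- r.get_calibration(name): a dict with "fx", "fy", "cx", "cy" (pixels), "rvec" (rotation vector, rad) and "tvec" (3), from world to camera coordinates, as OpenCV has them. Camera axes: x right, y down, z forward; pixel columns grow to the right and rows downward; lengths in mm; the calibration is good to about 2 mm. A picture is of the moment at which its call begins: read the wrist's pose just before it. get_calibration takes no time and is no camera call; for the wrist camera it gives the pose at the moment of the call.
- r.sign_off(): hands the job in; it is judged then, once.
The state is a dict: "clock": time; "qpos": joint angles; "qvel": joint speeds; "joint_efforts": joint torques, N m; "eef_pos": TCP position; "tcp_rot": TCP orientation; "contact_force": force on the tool from outside, world axes, zero at the start; "wrist_torque": the same for the moment, N m; "opening": opening from 0.0 (shut) to 1.0 (fully open); "grasp_force": force on a finger pad.
Only numpy, scipy, OpenCV 4.12 (cv2) and the standard library are available. Lean on these libraries where they do the work, as an engineer would, in place of code of your own. Each camera call takes 0.05 s, during which the arm holds its last target. There are 200 camera calls.

## Task

Put the foam knife away: lay it flat in the long front compartment of the steel knife chest, shut the lid fully without slamming it, then swing the stiff hasp over and press it fully home over its staple, ready for the padlock. Do not disturb the hammer, the glue bottle, the tin or the carton of staples.

Things in the scene. Friction and masses are not known exactly. Their poses are not given: they have to be found in the camera images.
- chest: grey steel chest fixed to the bench, 170 (x) by 250 (y) by 80 mm high without its lid, walls 4 mm, felt-covered floor 22 mm above the bench. Origin: centre of its underside; z up; its front looks along its own -x (towards the robot), its rear rim with the lid hinge is at x +85 mm. A carton lies in its rear compartment (x +17 to +81 mm)
- front_bay (a point): middle of the floor of the chest's long front compartment, 22 mm above the bench, 33.5 mm in front of the chest's origin. The compartment is 95 mm across (chest's x) and 242 mm long (chest's y), 58 mm deep to the chest's rim; the divider behind it is 3 mm thick and 26 mm high
- staple (a point): outermost point of the staple in the middle of the chest's front face, 41 mm above the bench and 126 mm in front of the chest's origin. The staple is a U of 6 mm bar in the vertical plane chest y = 0, from 27 to 55 mm above the bench; it stands out 26 mm through the closed hasp
- lid (a joint): lid angle in rad: 0 shut, grows as it opens, 1.57 upright, more leans back away from the robot. Stiff hinge: the lid stays where it is left, moves with about 5 N at its free edge, and must be pushed all the way down
- lid_hinge (a point): middle of the lid's hinge line, along the chest's y at its rear rim, 80 mm above the bench. The lid is a flat pan 174 mm deep from this line, 256 mm wide; when shut its flat outer face (its top) is 88 to 90 mm above the bench and its skirt hangs 9 mm below the rim. It does not touch the chest's rim: its hinge stops it
- lid_edge (a point): middle of the lid's free edge, on the lid's outer face, 174 mm from the hinge line
- hasp (a joint): angle in rad of the hasp's swinging leaf relative to the lid. With the lid shut: 0 fully home, flat down the chest's front with the staple through its slot; 1.57 sticking out in front; 3.14 straight up; more leans back over the lid's top, limit 4.4. Stiff hinge: the leaf stays at any angle and moves with about 1 N at its end
- hasp_hinge (a point): middle of the hasp's hinge (7 mm barrel) at the lid's front edge; its axis is parallel to the chest's y. With the lid shut it lies 94.5 mm in front of the chest's origin, 87 mm above the bench. The hasp's fixed leaf on the lid's top reaches 91 mm above the bench
- hasp_tip (a point): middle of the free, curled end of the hasp's swinging leaf, 78 mm from its hinge. The leaf is steel, 3 mm thick, 48 mm wide, its plane cranked 4 mm outward of the hinge axis (100 mm in front of the chest's origin, outer face, when home), with a slot 12 mm wide from 31 to 64 mm from the hinge; on each side of the slot is a solid strip 18 mm wide
- knife_handle (a point): centre of the foam knife's handle, 10 mm above what it lies on. The knife is 190 mm long and lies on its side; x runs from handle to point. Dark wooden handle 105 long, 24 wide (y), 20 mm high; steel blade 85 long, 18 wide, 3 mm thick, at mid height. The knife's middle is 42.5 mm ahead of this point, its balance point about 15 mm ahead
- knife_point (a point): the knife's point, 135.5 mm ahead of the handle's centre
- hammer_mid (a point): bystander: tack hammer lying flat, 195 mm long along x, light wooden handle 20 mm wide and 16 mm high, dark steel head 96 mm across at its +x end; middle of its length
- bottle_mid (a point): bystander: upright glue bottle, 56 mm in diameter, 165 mm high, standing in front of the chest to one side of the staple; this point is on its axis 80 mm up
- tin_mid (a point): bystander: closed round tin of tacks, 68 mm in diameter, 55 mm high, standing in front of the chest on the other side of the staple; centre
- carton_mid (a point): bystander: carton of staples, 45 by 90 by 35 mm high, lying in the chest's rear compartment; centre
Not all that is in view belongs to the job. Of the things that look like the part that bears knife_handle, the largest one is meant.

How it is judged:
By the outcome, as a careful person would: the job done as asked, in the order asked, and still so for the second after the job is handed in, with the robot touching nothing.
It also fails if it takes over 72 s, if anything falls off the work surface, if the arm or the gripper's body presses on something with over 40 N, if the wrist force passes 120 N, or if a joint passes its speed limit or range.

## Working session

There is one attempt and no reset: what is moved stays moved. The work goes in short steps, Python scripts to look and compute and a tool call to move; the robot and the scene stay as the last step left them, time stands still between calls to the robot, and variables do not carry over. Pictures are saved under pics/ and viewed, at most 10 in all, crops included, and the job is handed in when it is done.

Besides the shell and the picture viewer there is one more tool, called after "Call:" by a JSON object that holds its "op" and its "data", one argument or row to a line. carry_out: Moves the arm, as the interface text tells. Its arguments: {"type":"object","properties":{"targets":{"type":"array","items":{"type":"object","properties":{"dp":{"type":"array","items":{"type":"number"}},"yaw":{"type":"number"}}}},"fingers":{"type":"number"},"grip_force":{"type":"number"}},"required":["targets"]}

```bash
mkdir -p pics; ls; python3 - <<'E'
from rig import r
import cv2
print(r.sense(), r.tip_reach)
for n in("side","top","wrist"):
    c=r.get_calibration(n); print(n,c)
    cv2.imwrite(f"pics/{n}0.png",r.grab_frame(n)[:,:,::-1])
E
```

```text
pics
{'clock': 0.0, 'qpos': array([-1.31541634e+00,  3.53653705e-01,  1.63414569e+00, -1.55636015e-05,
        1.15519699e+00, -2.36981949e-03]), 'qvel': array([ 8.20562128e-04,  5.40961651e-05,  9.85730791e-04,  2.96904363e-05,
        2.37553888e-04, -3.16726256e-04]), 'joint_efforts': array([ 1.20103363e-03, -6.05252123e+01, -3.42066765e+01,  7.03709202e-05,
        9.48343717e-03,  5.13892417e-05]), 'eef_pos': array([ 159.21044127, -603.89426471,  238.55326048]), 'tcp_rot': array([-3.14018890e+00,  1.09032996e-05,  2.57756105e-01]), 'contact_force': array([ 0.46790052, -0.5809498 , -0.61616849]), 'wrist_torque': array([-0.00851772, -0.03597837,  0.01494787]), 'grasp_force': 0.0, 'opening': 1.000944312677627} 8.0
side {'fx': 452.79558646038674, 'fy': 452.79558646038674, 'cx': 315.36413029778043, 'cy': 202.002841537861, 'rvec': array([ 0.4113886 , -2.70214577,  1.23311371]), 'tvec': array([ 519.22176063,  146.13944965, 1224.59408224])}
top {'fx': 365.6921981493541, 'fy': 365.6921981493541, 'cx': 320.1178001455946, 'cy': 198.70065641802987, 'rvec': array([ 2.17044733, -2.14978748,  0.10245688]), 'tvec': array([  40.43764708,  566.74596057, 1069.79031578])}
wrist {'fx': 302.72892729555525, 'fy': 302.72892729555525, 'cx': 318.0610161734273, 'cy': 198.14731147152264, 'rvec': array([-2.31525721,  1.78417775,  0.24092302]), 'tvec': array([-622.09760856,  -33.30597936,  379.86434694])}
```

View pics/top0.png

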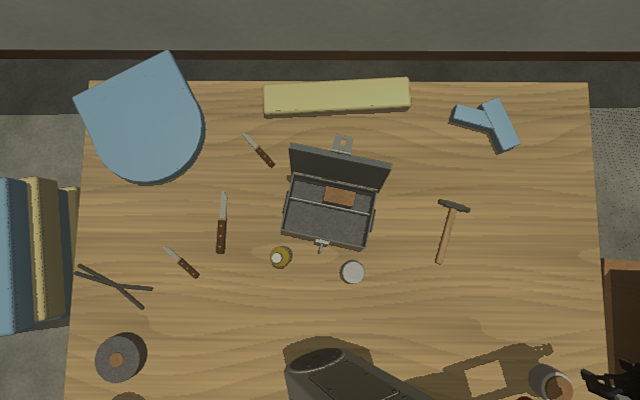

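View pics/side0.png

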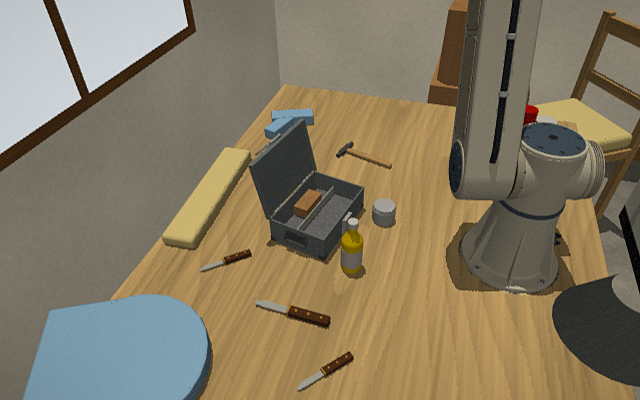

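The top view shows three knife-like things: (221,222), (258,150) and (182,263). The one at (221,222) is clearly the longest, about 62 px against about 42. The chest is at (325,212) with its lid leaning back. The bottle is at (281,258), the tin at (352,272) and the hammer at (450,230). I'll enlarge the knives and chest to confirm.

```bash
cat > h.py <<'E'
import numpy as np, cv2
from rig import r
def cal(n):
    c=r.get_calibration(n); K=np.array([[c['fx'],0,c['cx']],[0,c['fy'],c['cy']],[0,0,1.]])
    return K,np.array(c['rvec'],float),np.array(c['tvec'],float)
def proj(n,P):
    K,rv,t=cal(n); return cv2.projectPoints(np.array(P,float).reshape(-1,1,3),rv,t,K,None)[0][:,0]
def back(n,uv,z):
    K,rv,t=cal(n); R=cv2.Rodrigues(rv)[0]; o=-R.T@t
    d=R.T@np.linalg.inv(K)@np.array([uv[0],uv[1],1.]); return o+d*(z-o[2])/d[2]
E
python3 - <<'E'
import cv2,numpy as np
t=cv2.imread('pics/top0.png')
a=cv2.resize(t[125:285,160:290],None,fx=3.0,fy=3.0,interpolation=cv2.INTER_CUBIC)
b=cv2.resize(t[130:250,270:400],None,fx=3,fy=3,interpolation=cv2.INTER_CUBIC)
c=np.zeros((480,780,3),np.uint8); c[:,:390]=a; c[:360,390:]=b
cv2.imwrite('pics/crop1.png',c)
s=cv2.imread('pics/side0.png')
cv2.imwrite('pics/crop2.png',cv2.resize(s[110:290,235:425],None,fx=3.2,fy=3.2,interpolation=cv2.INTER_CUBIC))
E
```

```text
(no output)
```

View pics/crop1.png

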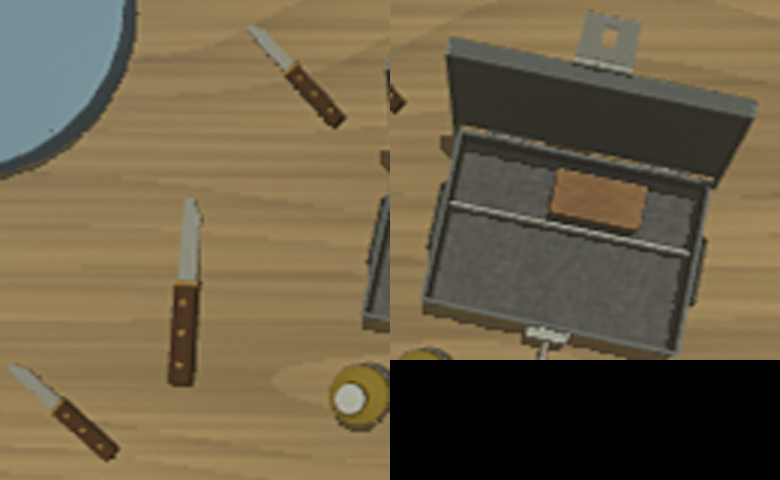

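View pics/crop2.png

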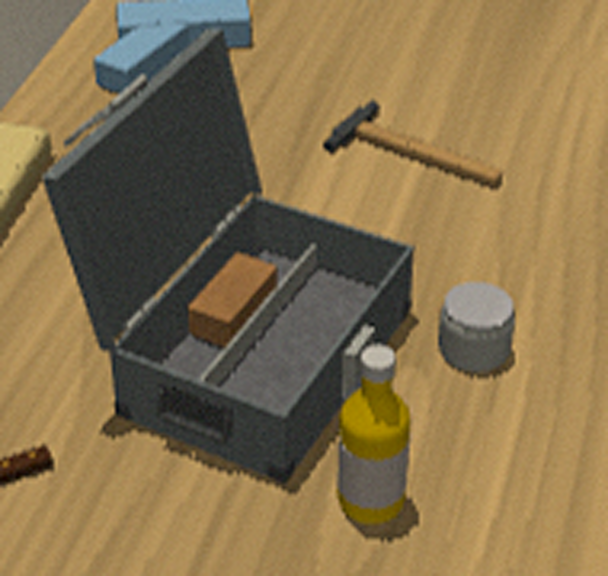

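The knife at (221,222) is confirmed as the largest: its blade plus handle is about 1.5 times the others. I'll fit the chest pose and lid angle from rim and lid corners in both views.

```bash
python3 - <<'E'
from h import *
from scipy.optimize import least_squares
T=lambda x,y:(270+(x-390)/3,130+y/3); S=lambda x,y:(235+x/3.2,110+y/3.2); A=lambda x,y:(160+x/3,125+y/3)
cor=[(-85,125),(-85,-125),(85,-125),(85,125)]
top=[T(425,303),T(675,355),T(708,185),T(462,130)]
side=[S(287,415),S(413,247),S(260,197),S(113,348)]
topl=[T(450,38),T(757,100)]; sidel=[S(50,180),S(217,30)]
def W(p,P):
    c,s=np.cos(p[2]),np.sin(p[2]); P=np.atleast_2d(P); return np.c_[p[0]+c*P[:,0]-s*P[:,1],p[1]+s*P[:,0]+c*P[:,1],P[:,2]]
def lidp(a): 
    # outer face is +8..10 normal; point at 174 along
    d=np.array([-np.cos(a),np.sin(a)]);n=np.array([np.sin(a),np.cos(a)])
    q=np.array([85,80])+174*d+5*n
    return [(q[0],128,q[1]),(q[0],-128,q[1])]
def f(p):
    R=[(x,y,80) for x,y in cor]
    return np.r_[(proj('top',W(p,R))-top).ravel(),(proj('side',W(p,R))-side).ravel(),(proj('top',W(p,lidp(p[3])))-topl).ravel(),(proj('side',W(p,lidp(p[3])))-sidel).ravel()]
s=least_squares(f,[600,0,-.2,1.8],loss='soft_l1'); print(s.x.round(3)); print(f(s.x).reshape(-1,2).round(1).tolist())
p=s.x
for n,P in dict(staple=(-126,0,41),bay=(-33.5,0,22)).items(): print(n,W(p,P).round(1))
for n,uv,z in(('hend',A(182,386),20),('junc',A(187,283),20),('tip',A(190,198),10),('bottlecap',A(349,398),165),('tin',(352,270),55),('hamend',(438,262),16),('hamhead',(454,206),16)): print(n,back('top',uv,z).round(1))
# measure bottle in side: cap (378,358) crop
print('bcap side',back('side',S(378,355),165).round(1),'tin side',back('side',S(480,305),55).round(1))
print('hasp tip top',T(612,15),'hinge',T(604,68))
E
```

```text
[ 5.2529e+02  2.0200e+01 -2.0500e-01  1.8050e+00]
[[-2.1, -0.0], [0.6, 1.5], [1.5, -0.1], [-1.3, 0.1], [-0.0, 0.3], [1.2, -0.7], [-1.2, -1.4], [-0.4, -0.2], [-0.3, 0.7], [-0.0, 1.6], [-1.8, -1.7], [-1.9, -1.0]]
staple [[401.9  45.8  41. ]]
bay [[492.5  27.   22. ]]
hend [399.  342.7  20. ]
junc [502.  341.7  20. ]
tip [589.8 344.8  10. ]
bottlecap [396.7 156.3 165. ]
tin [358.1 -48.4  55. ]
hamend [ 381.2 -307.5   16. ]
hamhead [ 549.3 -359.8   16. ]
bcap side [395.7 157.9 165. ] tin side [348.4 -47.4  55. ]
hasp tip top (344.0, 135.0) hinge (341.3333333333333, 152.66666666666666)
```

Call:
{"op": "carry_out", "data": {
  "targets": [
    {"dp":[537,-837,0],"yaw":14.3},
    {"dp":[537,-837,0],"yaw":14.3},
    {"dp":[537,-837,0],"yaw":14.3},
    {"dp":[537,-837,0],"yaw":14.3},
    {"dp":[537,-837,0],"yaw":14.3},
    {"dp":[537,-837,0],"yaw":14.3},
    {"dp":[537,-837,0],"yaw":14.3},
    {"dp":[537,-837,0],"yaw":14.3},
    {"dp":[537,-837,0],"yaw":14.3},
    {"dp":[537,-837,0],"yaw":14.3},
    {"dp":[537,-837,0],"yaw":14.3},
    {"dp":[537,-837,0],"yaw":14.3}
  ],
  "fingers": 0.1
}}

```text
clock: 1.65
eef_pos: [390.2, 111.6, 239.5]
tcp_rot: [3.142, -0.001, 0.009]
contact_force: [1.7, -1.1, 0.7]
opening: 0.555
grasp_force: 0.0
```

```bash
cat >> h.py <<'E'
def go(x,y,z,yawdeg=None):
    "prints dp,yaw in the current (measured) tool frame for a world target, tool pointing down"
    from scipy.spatial.transform import Rotation as Ro
    s=r.sense(); R=Ro.from_euler('xyz',s['tcp_rot']); d=R.inv().apply(np.array([x,y,z])-s['eef_pos'])
    print('dp',d.round(1),'yaw',None if yawdeg is None else round(np.degrees(s['tcp_rot'][2])-yawdeg,2)); return d
def st():
    s=r.sense(); print(round(s['clock'],2),'q',s['qpos'].round(2),'p',s['eef_pos'].round(1),'rot',s['tcp_rot'].round(4),'F',s['contact_force'].round(1),'T',s['wrist_torque'].round(2),'op',round(s['opening'],3),'gf',round(s['grasp_force'],1))
E
python3 -c "
from h import *
st(); go(465,342,100,0.5)"
```

```text
1.65 q [ 0.27 -0.    2.07 -0.    1.07  1.84] p [390.2 111.6 239.5] rot [ 3.1416e+00 -9.0000e-04  8.9000e-03] F [ 1.7 -1.1  0.7] T [-0.07 -0.05 -0.03] op 0.555 gf 0.0
dp [  76.7 -229.8  139.6] yaw 0.01
```

Call:
{"op": "carry_out", "data": {
  "targets": [
    {"dp":[20,-62,0],"yaw":0},
    {"dp":[77,-230,0],"yaw":0},
    {"dp":[77,-230,0],"yaw":0},
    {"dp":[77,-230,20],"yaw":0},
    {"dp":[77,-230,80],"yaw":0},
    {"dp":[77,-230,120],"yaw":0},
    {"dp":[77,-230,120],"yaw":0},
    {"dp":[77,-230,120],"yaw":0}
  ]
}}

```text
clock: 2.65
eef_pos: [465.9, 340.4, 120.7]
tcp_rot: [-3.141, -0.001, 0.008]
contact_force: [0.4, 0.3, -0.1]
opening: 0.547
grasp_force: 0.0
```

```bash
python3 - <<'E'
from h import *
st(); K=cal('wrist'); f=r.grab_frame('wrist')
print(proj('wrist',[(450.5,342.3,20),(398,342.3,20),(503,342.3,20),(586,344,10)]).round(0).tolist())
cv2.imwrite('pics/w1.png',f[:,:,::-1])
E
```

```text
2.65 q [0.63 0.42 1.84 0.   0.88 2.19] p [465.9 340.4 120.7] rot [-3.1407e+00 -1.2000e-03  8.1000e-03] F [ 0.4  0.3 -0.1] T [-0.    0.07  0.  ] op 0.547 gf 0.0
[[319.0, 220.0], [318.0, 277.0], [319.0, 156.0], [318.0, 42.0]]
```

View pics/w1.png

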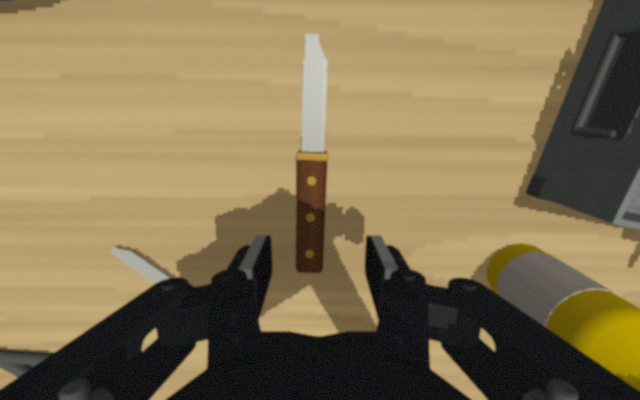

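The wrist view shows the handle from (309,271) to (312,155) and the tip at (312,36), a few px left of the prediction. I'll refine the position from these.

```bash
python3 - <<'E'
from h import *
for uv,z in(((309.5,271),20),((312,154),20),((313,36),10)): print(back('wrist',uv,z).round(1))
E
```

```text
[403.5 349.9  20. ]
[504.5 348.   20. ]
[590.1 347.7  10. ]
```

Call:
{"op": "carry_out", "data": {
  "targets": [
    {"dp":[2,-6.6,50],"yaw":0.9},
    {"dp":[2,-6.6,80],"yaw":0.9},
    {"dp":[2,-6.6,98],"yaw":0.9},
    {"dp":[2,-6.6,103],"yaw":0.9},
    {"dp":[2,-6.6,106],"yaw":0.9},
    {"dp":[2,-6.6,107.5],"yaw":0.9},
    {"dp":[2,-6.6,107.5],"yaw":0.9}
  ]
}}

```text
clock: 3.58
eef_pos: [467.4, 346.8, 12.4]
tcp_rot: [-3.141, -0.001, -0.008]
contact_force: [-0.8, -0.1, -1.4]
opening: 0.549
grasp_force: 0.0
```

```bash
python3 -c "
from h import *
st(); f=r.grab_frame('wrist'); cv2.imwrite('pics/w2.png',f[:,:,::-1])"
```

```text
3.58 q [0.64 0.59 1.87 0.   0.68 2.21] p [467.4 346.8  12.4] rot [-3.141e+00 -8.000e-04 -7.500e-03] F [-0.8 -0.1 -1.4] T [-0.02 -0.01 -0.04] op 0.549 gf 0.0
```

View pics/w2.png

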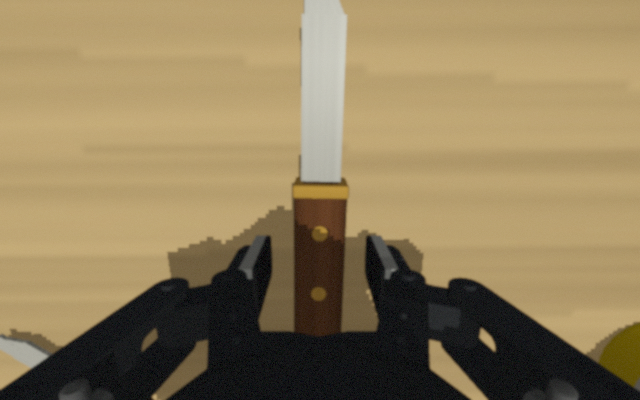

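The handle is centred between the pads, at about u=320. I'll close and lift.

Call:
{"op": "carry_out", "data": {
  "targets": [
    {"dp":[0,0,0],"yaw":0},
    {"dp":[0,0,0],"yaw":0},
    {"dp":[0,0,0],"yaw":0},
    {"dp":[0,0,0],"yaw":0},
    {"dp":[0,0,0],"yaw":0}
  ],
  "fingers": -1,
  "grip_force": 45
}}

```text
clock: 4.25
eef_pos: [467.3, 346.7, 12.3]
tcp_rot: [-3.141, -0.001, -0.008]
contact_force: [-0.9, -0.1, 4.9]
opening: 0.268
grasp_force: 44.8
```

Call:
{"op": "carry_out", "data": {
  "targets": [
    {"dp":[0,0,-15],"yaw":0},
    {"dp":[0,0,-60],"yaw":-8},
    {"dp":[0,0,-120],"yaw":-18},
    {"dp":[0,0,-170],"yaw":-28},
    {"dp":[0,0,-210],"yaw":-38},
    {"dp":[0,0,-220],"yaw":-48},
    {"dp":[0,0,-220],"yaw":-58},
    {"dp":[0,0,-220],"yaw":-68},
    {"dp":[0,0,-220],"yaw":-78.7},
    {"dp":[0,0,-220],"yaw":-78.7}
  ]
}}

```text
clock: 5.5
eef_pos: [466.8, 346.4, 232.4]
tcp_rot: [3.141, -0.0, 1.365]
contact_force: [-0.2, -0.3, -1.3]
opening: 0.266
grasp_force: 44.3
```

```bash
python3 -c "
from h import *
st(); go(487,0,230,78.3)"
```

```text
5.5 q [0.64 0.29 1.74 0.   1.11 0.84] p [466.8 346.4 232.4] rot [ 3.1415e+00 -1.0000e-04  1.3649e+00] F [-0.2 -0.3 -1.3] T [ 0.05 -0.02  0.  ] op 0.266 gf 44.3
dp [-335.    90.5    2.3] yaw -0.1
```

Call:
{"op": "carry_out", "data": {
  "targets": [
    {"dp":[-60,16,0],"yaw":0},
    {"dp":[-120,32,0],"yaw":0},
    {"dp":[-180,49,0],"yaw":0},
    {"dp":[-240,65,0],"yaw":0},
    {"dp":[-290,78,0],"yaw":0},
    {"dp":[-335,90.5,0],"yaw":0},
    {"dp":[-335,90.5,30],"yaw":0},
    {"dp":[-335,90.5,80],"yaw":0},
    {"dp":[-335,90.5,100],"yaw":0},
    {"dp":[-335,90.5,100],"yaw":0}
  ]
}}

```text
clock: 6.75
eef_pos: [486.4, 0.1, 130.8]
tcp_rot: [-3.139, 0.001, 1.362]
contact_force: [0.2, 0.2, 0.1]
opening: 0.267
grasp_force: 44.3
```

```bash
python3 -c "
from h import *
st(); go(487,0,34,78.3); f=r.grab_frame('wrist'); s=r.grab_frame('side')
c=np.zeros((600,640,3),np.uint8); c[:300,:480]=cv2.resize(f,(480,300)); c[300:,:]=cv2.resize(s[110:260,230:430],(640,480))[:300]
c=np.vstack([cv2.resize(f,(480,300)),cv2.resize(s[120:270,210:450],(480,300))])
cv2.imwrite('pics/w3.png',c[:,:,::-1])"
```

```text
6.75 q [-0.    0.28  2.02  0.    0.84  0.21] p [4.864e+02 1.000e-01 1.308e+02] rot [-3.1385e+00  6.0000e-04  1.3622e+00] F [0.2 0.2 0.1] T [ 0.   -0.01 -0.03] op 0.267 gf 44.3
dp [ 0.1  0.9 96.8] yaw -0.25
```

View pics/w3.png

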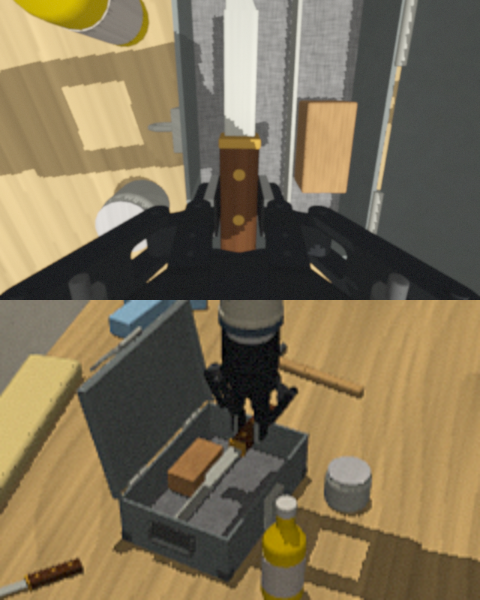

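The wrist view shows the knife above the front compartment, with the rim's inner edge at about (256,213), the divider at about (394,213) and the staple tip at about (200,169). I'll use these to refine the chest pose.

```bash
python3 - <<'E'
from h import *
c=np.array([525.3,20.2]); a=-.205; R=np.array([[np.cos(a),np.sin(a)],[-np.sin(a),np.cos(a)]])
s=1.3333
for n,uv,z in(('innerrim (-81)',(192*s,160*s),80),('innerrim2',(190*s,20*s),80),('rim outer(-85)',(176*s,20*s),80),('divider (14)',(293*s,160*s),48),('div2',(293*s,50*s),48),('stapletip(-126,0)',(150*s,127*s),52)):
    w=back('wrist',uv,z); print(n,w.round(1),'chest',(R@(w[:2]-c)).round(1))
print('tcp chest',R@(r.sense()['eef_pos'][:2]-c))
E
```

```text
innerrim (-81) [449.9  15.5  80. ] chest [-72.8 -19.9]
innerrim2 [476.7 121.6  80. ] chest [-68.2  89.4]
rim outer(-85) [466.5 123.7  80. ] chest [-78.6  89.4]
divider (14) [541.6 -14.4  48. ] chest [ 23.  -30.6]
div2 [556.6  88.5  48. ] chest [16.8 73.2]
stapletip(-126,0) [411.3  48.4  52. ] chest [-117.3    4.4]
tcp chest [-32.31838979 -27.20283034]
```

Call:
{"op": "carry_out", "data": {
  "targets": [
    {"dp":[0,4,30],"yaw":0},
    {"dp":[0,4,60],"yaw":0},
    {"dp":[0,4,80],"yaw":0},
    {"dp":[0,4,88],"yaw":0},
    {"dp":[0,4,92],"yaw":0},
    {"dp":[0,4,95],"yaw":0},
    {"dp":[0,4,95.5],"yaw":0},
    {"dp":[0,4,95.5],"yaw":0}
  ]
}}

```text
clock: 7.85
eef_pos: [491.8, -0.7, 36.7]
tcp_rot: [3.141, -0.0, 1.366]
contact_force: [0.6, -0.2, -0.6]
opening: 0.27
grasp_force: 44.4
```

```bash
python3 -c "
from h import *
st()"
```

```text
7.85 q [-0.    0.45  2.06 -0.    0.63  0.2 ] p [491.8  -0.7  36.7] rot [ 3.141e+00 -1.000e-04  1.366e+00] F [ 0.6 -0.2 -0.6] T [ 0.02 -0.01 -0.01] op 0.27 gf 44.4
```

Call:
{"op": "carry_out", "data": {
  "targets": [
    {"dp":[0,0,1],"yaw":0},
    {"dp":[0,0,2],"yaw":0},
    {"dp":[0,0,2.5],"yaw":0},
    {"dp":[0,0,2.5],"yaw":0}
  ]
}}

```text
clock: 8.35
eef_pos: [491.5, -0.7, 34.2]
tcp_rot: [3.142, -0.0, 1.366]
contact_force: [-1.2, -0.6, 6.8]
opening: 0.27
grasp_force: 45.4
```

Call:
{"op": "carry_out", "data": {
  "targets": [
    {"dp":[0,0,0],"yaw":0},
    {"dp":[0,0,0],"yaw":0},
    {"dp":[0,0,0],"yaw":0},
    {"dp":[0,0,0],"yaw":0}
  ],
  "fingers": -0.05
}}

```text
clock: 8.85
eef_pos: [495.5, -0.8, 35.1]
tcp_rot: [3.134, -0.001, 1.366]
contact_force: [7.7, -1.0, 5.5]
opening: 0.474
grasp_force: 0.0
```

Call:
{"op": "carry_out", "data": {
  "targets": [
    {"dp":[0,0,-20],"yaw":0},
    {"dp":[0,0,-60],"yaw":0},
    {"dp":[0,0,-120],"yaw":0},
    {"dp":[0,0,-180],"yaw":0},
    {"dp":[0,0,-240],"yaw":0},
    {"dp":[0,0,-300],"yaw":0},
    {"dp":[0,0,-340],"yaw":0},
    {"dp":[0,0,-340],"yaw":0}
  ]
}}

```text
clock: 9.85
eef_pos: [492.9, -0.7, 377.1]
tcp_rot: [3.135, -0.001, 1.366]
contact_force: [0.1, -0.7, -0.4]
opening: 0.475
grasp_force: 0.0
```

```bash
python3 -c "
from h import *
st(); f=r.grab_frame('wrist'); s=r.grab_frame('side'); cv2.imwrite('pics/raw_w4.png',f[:,:,::-1]); cv2.imwrite('pics/raw_s4.png',s[:,:,::-1])
print({k:np.array(v).tolist() for k,v in r.get_calibration('wrist').items()})
c=np.vstack([cv2.resize(f,(560,350)),cv2.resize(s[60:170,200:460],(560,237))])
cv2.imwrite('pics/w4.png',c[:,:,::-1])"
```

```text
9.85 q [-0.    0.03  1.73 -0.    1.38  0.2 ] p [492.9  -0.7 377.1] rot [ 3.1354e+00 -1.2000e-03  1.3661e+00] F [ 0.1 -0.7 -0.4] T [0.01 0.05 0.01] op 0.475 gf 0.0
{'fx': 302.72892729555525, 'fy': 302.72892729555525, 'cx': 318.0610161734273, 'cy': 198.14731147152264, 'rvec': [-2.8628070551531546, 0.29462298792098096, 0.03976125021515122], 'tvec': [-480.87031025010384, 28.79407529249844, 534.9227004947172]}
```

View pics/w4.png

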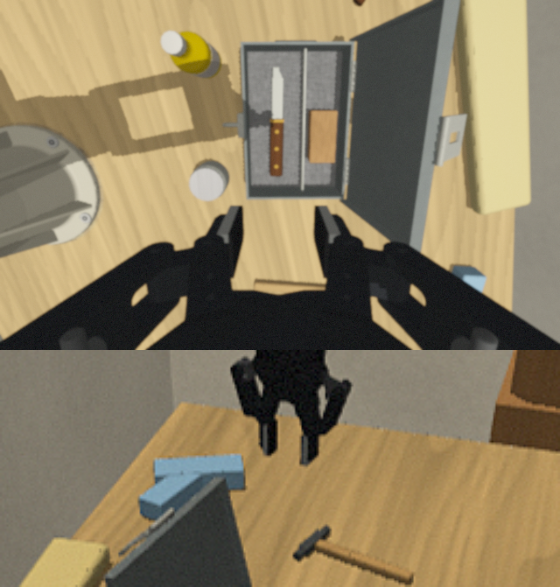

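The wrist view shows the knife lying in the front bay at about (277,125), clear of both walls. Carton, bottle and tin are where they were. I'll refine the chest, lid and hasp from this view.

```bash
cat > fit.py <<'E'
from h import *
from scipy.optimize import least_squares
def W(p,P):
    c,s=np.cos(p[2]),np.sin(p[2]); P=np.atleast_2d(np.array(P,float)); return np.c_[p[0]+c*P[:,0]-s*P[:,1],p[1]+s*P[:,0]+c*P[:,1],P[:,2]]
def toch(p,w):
    c,s=np.cos(p[2]),np.sin(p[2]); d=np.array(w[:2])-p[:2]; return np.array([c*d[0]+s*d[1],-s*d[0]+c*d[1]])
def lidpt(a,L,n,y):
    return (85-L*np.cos(a)+n*np.sin(a),y,80+L*np.sin(a)+n*np.cos(a))
def hasp(a,h,L,y):  # leaf line from the hinge
    x,yy,z=lidpt(a,179.5,7,y); return (x-L*np.sin(h+a),yy,z-L*np.cos(h+a))
E
cat > /tmp/f.py <<'E'
import sys; sys.path.insert(0,'.')
from fit import *
T=lambda x,y:(270+(x-390+.5)/3-.5,130+(y+.5)/3-.5); S=lambda x,y:(235+(x+.5)/3.2-.5,110+(y+.5)/3.2-.5); Wc=lambda x,y:((x+.5)*1.14286-.5,(y+.5)*1.14286-.5)
cor=[(-85,125,80),(-85,-125,80),(85,-125,80),(85,125,80)]
obs={'top':[T(425,303),T(675,355),T(708,185),T(462,130)],'side':[S(287,415),S(413,247),S(260,197),S(113,348)],'wrist':[Wc(243,43),Wc(248,199),Wc(348,199),Wc(356,41)]}
def f(p,ns): return np.concatenate([(proj(n,W(p,cor))-obs[n]).ravel() for n in ns])
for ns in (['top'],['side'],['wrist'],['top','side','wrist']):
    s=least_squares(f,[525,20,-.2],args=(ns,)); print(ns,s.x.round(3),'rms',np.sqrt(np.mean(s.fun**2)).round(2), toch(s.x,back('wrist',Wc(228,125),52)).round(1))
p=s.x
tl=[(T(450,38),128),(T(757,100),-128)]
def g(q):
    a,h=q; e=[]
    for uv,y in tl: e.append(proj('top',W(p,lidpt(a,174,5,y)))[0]-uv)
    for uv,y in((S(50,180),128),(S(217,30),-128)): e.append(proj('side',W(p,lidpt(a,174,5,y)))[0]-uv)
    e.append(proj('top',W(p,hasp(a,h,78,0)))[0]-T(612,15))
    e.append(proj('wrist',W(p,hasp(a,h,78,0)))[0]-Wc(462,140))
    return np.concatenate(e)
for h0 in(2,3,4):
    s=least_squares(g,[1.8,h0],loss='soft_l1'); print(s.x.round(3),round(s.cost,1),g(s.x).round(1).tolist())
E
python3 /tmp/f.py
```

```text
['top'] [ 5.27417e+02  2.02720e+01 -2.00000e-01] rms 1.1 [-116.8    2.5]
['side'] [ 5.25903e+02  2.05070e+01 -2.08000e-01] rms 0.76 [-115.3    1.7]
['wrist'] [ 5.29018e+02  2.13810e+01 -1.95000e-01] rms 1.12 [-118.2    1.7]
['top', 'side', 'wrist'] [ 5.2826e+02  2.1079e+01 -1.9700e-01] rms 1.13 [-117.5    1.8]
[1.805 0.884] 51.1 [-0.8, 0.1, -0.4, 0.3, -2.6, -1.0, -3.0, -0.6, -5.0, 23.7, 0.2, 20.3]
[1.795 3.744] 11.5 [-0.9, 0.7, -0.5, 1.0, -2.1, -1.0, -2.6, -0.6, -0.3, 2.8, 0.4, -5.7]
[1.795 3.744] 11.5 [-0.9, 0.7, -0.5, 1.0, -2.1, -1.0, -2.6, -0.6, -0.3, 2.8, 0.4, -5.7]
```

The hasp leaf leans back behind the lid, at about 3.75 rad relative to it. I'll shut the fingers, pass over the lid, come down behind it at chest y −85 (clear of the hasp), then push it forward and down.

Call:
{"op": "carry_out", "data": {
  "targets": [
    {"dp":[-14,50,0],"yaw":0},
    {"dp":[-28,100,0],"yaw":0},
    {"dp":[-42,150,0],"yaw":0},
    {"dp":[-56,201,0],"yaw":0},
    {"dp":[-56,201,20],"yaw":0},
    {"dp":[-56,201,70],"yaw":0},
    {"dp":[-56,201,120],"yaw":0},
    {"dp":[-56,201,150],"yaw":0},
    {"dp":[-56,201,162],"yaw":0},
    {"dp":[-56,201,162],"yaw":0}
  ],
  "fingers": -1,
  "grip_force": 40
}}

```text
clock: 11.2
eef_pos: [676.3, -96.3, 210.5]
tcp_rot: [-3.139, 0.0, 1.366]
contact_force: [0.5, 0.4, 0.2]
opening: 0.001
grasp_force: 0.0
```

```bash
cat >> fit.py <<'E'
P0=np.array([529,21.5,-.197])
def sc():
    st(); s=r.sense(); print('chest',toch(P0,s['eef_pos']).round(1), 'z',s['eef_pos'][2].round(1))
E
python3 -c "
from fit import *
sc()"
```

```text
11.2 q [-0.14  0.47  1.52 -0.    1.15  0.06] p [676.3 -96.3 210.5] rot [-3.1392e+00  2.0000e-04  1.3661e+00] F [0.5 0.4 0.2] T [ 0.01 -0.03  0.02] op 0.001 gf 0.0
chest [167.5 -86.7] z 210.5
```

Call:
{"op": "carry_out", "data": {
  "targets": [
    {"dp":[0,-10,0],"yaw":0},
    {"dp":[0,-17,0],"yaw":0},
    {"dp":[0,-24,0],"yaw":0},
    {"dp":[0,-31,0],"yaw":0},
    {"dp":[0,-38,0],"yaw":0},
    {"dp":[0,-45,0],"yaw":0},
    {"dp":[0,-52,0],"yaw":0},
    {"dp":[0,-59,0],"yaw":0}
  ]
}}

```text
clock: 12.2
eef_pos: [624.3, -85.5, 218.7]
tcp_rot: [3.126, -0.0, 1.366]
contact_force: [5.7, -3.2, 28.2]
opening: 0.001
grasp_force: 13.8
```

```bash
python3 -c "
from fit import *
sc()"
```

```text
12.2 q [-0.14  0.37  1.65 -0.    1.1   0.07] p [624.3 -85.5 218.7] rot [ 3.1263e+00 -4.0000e-04  1.3662e+00] F [ 5.7 -3.2 28.2] T [-0.28 -0.14  0.06] op 0.001 gf 13.8
chest [114.4 -86.3] z 218.7
```

Upward force of 28 N, so the lid edge is under a gripper linkage. I'll back off and raise the tool so only the fingertips push.

Call:
{"op": "carry_out", "data": {
  "targets": [
    {"dp":[0,-50,-12],"yaw":0},
    {"dp":[0,-50,-32],"yaw":0},
    {"dp":[0,-50,-32],"yaw":0}
  ]
}}

```text
clock: 12.58
eef_pos: [570.9, -74.2, 246.3]
tcp_rot: [3.137, -0.0, 1.366]
contact_force: [1.2, -1.3, 0.4]
opening: 0.001
grasp_force: 0.0
```

```bash
python3 -c "
from fit import *
sc(); f=r.grab_frame('wrist'); s=r.grab_frame('side')
c=np.vstack([cv2.resize(f,(480,300)),cv2.resize(s[70:220,210:450],(480,300))])
cv2.imwrite('pics/w5.png',c[:,:,::-1])"
```

```text
12.57 q [-0.13  0.27  1.74  0.    1.13  0.07] p [570.9 -74.2 246.3] rot [ 3.1368e+00 -4.0000e-04  1.3662e+00] F [ 1.2 -1.3  0.4] T [-0.02 -0.02  0.  ] op 0.001 gf 0.0
chest [ 59.9 -85.7] z 246.3
```

View pics/w5.png

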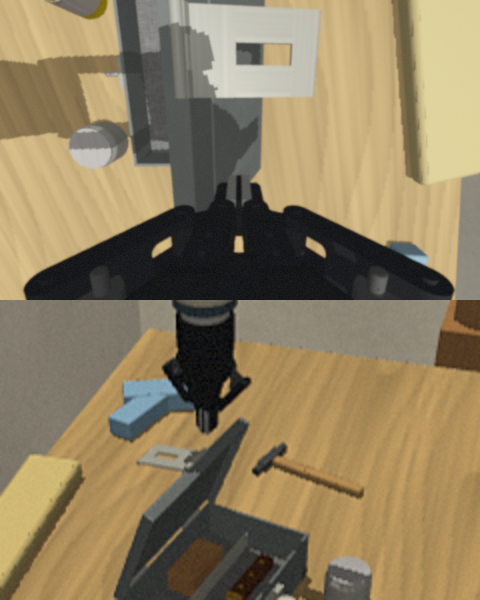

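I meant to rise in place, but that call also pushed a further 50 mm forward. No harm done: the lid now leans forward at about 1.2 rad, with the leaf pointing backward at crop (250,50) and clear of the gripper. I'll continue along the arc slowly.

Call:
{"op": "carry_out", "data": {
  "targets": [
    {"dp":[0,-11,8],"yaw":0},
    {"dp":[0,-22,16],"yaw":0},
    {"dp":[0,-36,23],"yaw":0},
    {"dp":[0,-50,31],"yaw":0},
    {"dp":[0,-62,41],"yaw":0},
    {"dp":[0,-73,51],"yaw":0},
    {"dp":[0,-83,63],"yaw":0},
    {"dp":[0,-92,76],"yaw":0},
    {"dp":[0,-98,87],"yaw":0},
    {"dp":[0,-103,97],"yaw":0}
  ]
}}

```text
clock: 13.92
eef_pos: [468.7, -53.1, 145.8]
tcp_rot: [-3.141, 0.0, 1.366]
contact_force: [-0.6, -0.0, 2.4]
opening: 0.002
grasp_force: 1.0
```

```bash
python3 -c "
from fit import *
sc()"
```

```text
13.93 q [-0.12  0.24  2.04  0.    0.86  0.09] p [468.7 -53.1 145.8] rot [-3.1407e+00  1.0000e-04  1.3661e+00] F [-0.6 -0.   2.4] T [ 0.02  0.08 -0.03] op 0.002 gf 1.0
chest [-44.5 -85. ] z 145.8
```

Call:
{"op": "carry_out", "data": {
  "targets": [
    {"dp":[0,-2,4],"yaw":0},
    {"dp":[0,-4,8],"yaw":0},
    {"dp":[0,-5,12],"yaw":0},
    {"dp":[0,-6,16],"yaw":0},
    {"dp":[0,-7,20],"yaw":0},
    {"dp":[0,-8,24],"yaw":0},
    {"dp":[0,-9,28],"yaw":0},
    {"dp":[0,-10,31],"yaw":0},
    {"dp":[0,-10,34],"yaw":0},
    {"dp":[0,-10,37],"yaw":0},
    {"dp":[0,-10,37],"yaw":0}
  ]
}}

```text
clock: 15.3
eef_pos: [459.5, -51.2, 109.5]
tcp_rot: [-3.141, 0.0, 1.366]
contact_force: [-0.1, -0.0, -0.4]
opening: -0.0
grasp_force: 0.0
```

```bash
python3 -c "
from fit import *
sc()"
```

```text
15.3 q [-0.11  0.28  2.08 -0.    0.77  0.09] p [459.5 -51.2 109.5] rot [-3.1415  0.      1.3661] F [-0.1 -0.  -0.4] T [ 0.04 -0.02  0.02] op -0.0 gf 0.0
chest [-53.9 -84.9] z 109.5
```

Call:
{"op": "carry_out", "data": {
  "targets": [
    {"dp":[0,0,2],"yaw":0},
    {"dp":[0,0,4],"yaw":0},
    {"dp":[0,0,6],"yaw":0},
    {"dp":[0,0,7.5],"yaw":0},
    {"dp":[0,0,9],"yaw":0},
    {"dp":[0,0,10],"yaw":0},
    {"dp":[0,0,11],"yaw":0},
    {"dp":[0,0,11],"yaw":0}
  ]
}}

```text
clock: 16.3
eef_pos: [459.8, -51.3, 98.7]
tcp_rot: [3.141, -0.0, 1.366]
contact_force: [-0.5, -1.0, -0.5]
opening: -0.002
grasp_force: 0.0
```

```bash
python3 -c "
from fit import *
sc()"
```

```text
16.3 q [-0.11  0.3   2.09 -0.    0.75  0.09] p [459.8 -51.3  98.7] rot [ 3.1412 -0.      1.3661] F [-0.5 -1.  -0.5] T [ 0.03  0.02 -0.03] op -0.002 gf 0.0
chest [-53.7 -84.9] z 98.7
```

Call:
{"op": "carry_out", "data": {
  "targets": [
    {"dp":[0,0,1],"yaw":0},
    {"dp":[0,0,2],"yaw":0},
    {"dp":[0,0,3],"yaw":0},
    {"dp":[0,0,4],"yaw":0},
    {"dp":[0,0,4],"yaw":0}
  ]
}}

```text
clock: 16.92
eef_pos: [459.7, -51.3, 95.9]
tcp_rot: [3.141, -0.0, 1.366]
contact_force: [-6.2, 0.1, 20.8]
opening: 0.001
grasp_force: 10.3
```

```bash
python3 -c "
from fit import *
sc(); f=r.grab_frame('wrist'); s=r.grab_frame('side'); cv2.imwrite('pics/raw_s6.png',s[:,:,::-1]);cv2.imwrite('pics/raw_w6.png',f[:,:,::-1])
c=np.vstack([cv2.resize(f,(480,300)),cv2.resize(s[130:260,240:420],(415,300))] if 0 else [cv2.resize(f,(480,300)),cv2.resize(s[110:260,210:450],(480,300))])
cv2.imwrite('pics/w6.png',c[:,:,::-1])"
```

```text
16.93 q [-0.11  0.31  2.09  0.    0.74  0.09] p [459.7 -51.3  95.9] rot [ 3.1413 -0.      1.3661] F [-6.2  0.1 20.8] T [ 0.09  0.98 -0.04] op 0.001 gf 10.3
chest [-53.7 -84.9] z 95.9
```

View pics/w6.png

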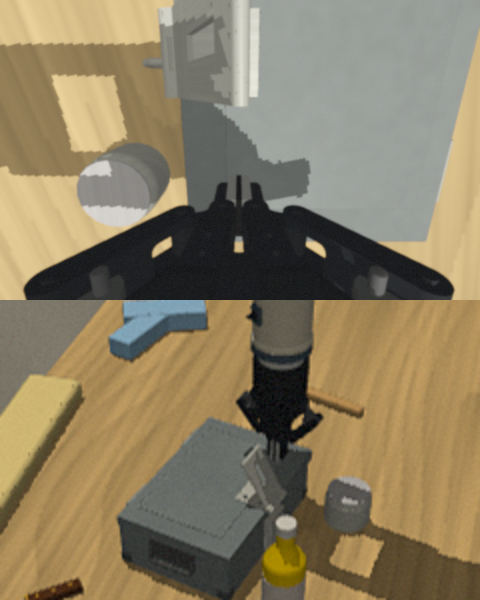

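The views show the lid flat shut, with the tip bearing on it at the stop with 21 N. The leaf stands up and leans back, from hinge to curled end at crop (165–250, 60). I'll rise, turn the tool a quarter turn and get behind the leaf at chest y −23.

Call:
{"op": "carry_out", "data": {
  "targets": [
    {"dp":[0,0,-40],"yaw":0},
    {"dp":[0,0,-90],"yaw":10},
    {"dp":[0,10,-115],"yaw":20},
    {"dp":[20,30,-115],"yaw":30},
    {"dp":[40,44,-115],"yaw":40},
    {"dp":[62,44,-115],"yaw":50},
    {"dp":[62,44,-115],"yaw":60},
    {"dp":[62,44,-115],"yaw":70},
    {"dp":[62,44,-115],"yaw":80},
    {"dp":[62,44,-115],"yaw":89.6},
    {"dp":[62,44,-115],"yaw":89.6},
    {"dp":[62,44,-115],"yaw":89.6}
  ]
}}

```text
clock: 18.52
eef_pos: [515.2, 0.5, 209.7]
tcp_rot: [3.142, 0.0, -0.194]
contact_force: [0.7, 0.4, 0.3]
opening: -0.003
grasp_force: 0.0
```

```bash
python3 -c "
from fit import *
sc(); f=r.grab_frame('wrist'); s=r.grab_frame('side')
c=np.vstack([cv2.resize(f,(480,300)),cv2.resize(s[110:260,210:450],(480,300))])
cv2.imwrite('pics/w7.png',c[:,:,::-1])
for n,P in dict(hingeL=(-94.5,24,87),hingeR=(-94.5,-24,87),st=(-126,0,55),lidFL=(-89,128,88),lidFR=(-89,-128,88)).items(): print(n,(proj('wrist',W(P0,P))*.75).round(0))
"
```

```text
18.52 q [-0.    0.22  1.9  -0.    1.03  1.76] p [5.152e+02 5.000e-01 2.097e+02] rot [ 3.1416e+00  1.0000e-04 -1.9410e-01] F [0.7 0.4 0.3] T [-0.01 -0.01  0.01] op -0.003 gf 0.0
chest [ -9.4 -23.3] z 209.7
hingeL [[203. 210.]]
hingeR [[241. 210.]]
st [[224. 218.]]
lidFL [[120. 207.]]
lidFR [[323. 207.]]
```

View pics/w7.png

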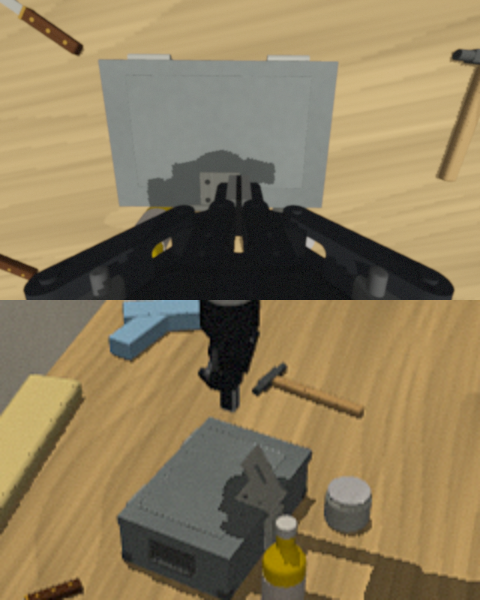

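The lid's front corners at crop (119,207) and (324,207) match the fitted pose to about 1 px, so the chest pose is confirmed and I can go by numbers from here. Next I'll come down behind the leaf and push it forward to upright.

Call:
{"op": "carry_out", "data": {
  "targets": [
    {"dp":[0,0,45],"yaw":0},
    {"dp":[0,0,70],"yaw":0},
    {"dp":[0,0,75],"yaw":0},
    {"dp":[-12,0,75],"yaw":0},
    {"dp":[-20,0,75],"yaw":0},
    {"dp":[-28,0,75],"yaw":0},
    {"dp":[-36,0,75],"yaw":0},
    {"dp":[-44,0,75],"yaw":0},
    {"dp":[-52,0,75],"yaw":0},
    {"dp":[-60,0,75],"yaw":0},
    {"dp":[-68,0,75],"yaw":0}
  ]
}}

```text
clock: 20.0
eef_pos: [447.9, 14.0, 134.7]
tcp_rot: [3.142, 0.0, -0.198]
contact_force: [0.4, -0.2, 0.8]
opening: 0.004
grasp_force: 0.0
```

```bash
python3 -c "
from fit import *
sc()"
```

```text
20.0 q [0.03 0.22 2.1  0.   0.82 1.8 ] p [447.9  14.  134.7] rot [ 3.1415e+00  3.0000e-04 -1.9770e-01] F [ 0.4 -0.2  0.8] T [-0.02 -0.1  -0.01] op 0.004 gf 0.0
chest [-78.  -23.2] z 134.7
```

Call:
{"op": "carry_out", "data": {
  "targets": [
    {"dp":[-7,0,-1],"yaw":0},
    {"dp":[-14,0,-2],"yaw":0},
    {"dp":[-21,0,-1],"yaw":0},
    {"dp":[-28,0,0],"yaw":0},
    {"dp":[-34,0,1],"yaw":0},
    {"dp":[-41,0,4],"yaw":0},
    {"dp":[-48,0,8],"yaw":0},
    {"dp":[-53,0,12],"yaw":0},
    {"dp":[-57,0,17],"yaw":0},
    {"dp":[-61,0,22],"yaw":0},
    {"dp":[-64,0,27],"yaw":0}
  ]
}}

```text
clock: 21.38
eef_pos: [385.5, 26.5, 107.4]
tcp_rot: [3.142, 0.0, -0.198]
contact_force: [1.0, 0.1, 0.2]
opening: 0.0
grasp_force: 0.2
```

```bash
python3 - <<'E'
from fit import *
sc()
s=r.grab_frame('side').astype(float); a=cv2.imread('pics/raw_s6.png')[:,:,::-1].astype(float)
# light steel leaf: brightness sampled along predicted leaf strip (y=+15, far from gripper) for each h
for h in np.arange(.2,4,.2):
    P=[(-94.5-L*np.sin(h)-5.5*np.cos(h),y,87-L*np.cos(h)+5.5*np.sin(h)) for L in(25,45,70) for y in(12,20)]
    uv=proj('side',W(P0,P)).round().astype(int)
    print(round(h,1),'now',[int(s[v,u].mean()) for u,v in uv],'was',[int(a[v,u].mean()) for u,v in uv])
E
```

```text
21.38 q [0.06 0.19 2.24 0.   0.72 1.83] p [385.5  26.5 107.4] rot [ 3.1416e+00  2.0000e-04 -1.9780e-01] F [1.  0.1 0.2] T [-0.   -0.07 -0.02] op 0.0 gf 0.2
chest [-141.7  -23.2] z 107.4
0.2 now [185, 155, 87, 74, 70, 66] was [190, 158, 92, 79, 73, 71]
0.4 now [178, 183, 88, 95, 61, 73] was [181, 183, 95, 101, 63, 74]
0.6 now [181, 177, 90, 97, 135, 81] was [179, 182, 90, 100, 77, 82]
0.8 now [179, 177, 102, 75, 130, 135] was [188, 179, 60, 80, 68, 69]
1.0 now [152, 176, 122, 102, 138, 136] was [153, 183, 64, 60, 74, 72]
1.2 now [120, 179, 121, 126, 124, 130] was [51, 188, 64, 52, 65, 74]
1.4 now [152, 167, 92, 132, 130, 127] was [38, 176, 61, 65, 68, 66]
1.6 now [150, 129, 66, 120, 75, 95] was [47, 38, 68, 66, 68, 62]
1.8 now [150, 154, 72, 156, 103, 76] was [48, 44, 69, 66, 59, 62]
2.0 now [146, 149, 64, 116, 75, 117] was [46, 45, 63, 56, 116, 67]
2.2 now [149, 145, 153, 156, 10, 58] was [47, 63, 46, 47, 127, 111]
2.4 now [148, 151, 154, 149, 41, 43] was [69, 85, 44, 45, 49, 52]
2.6 now [118, 83, 70, 148, 48, 48] was [75, 73, 45, 86, 45, 49]
2.8 now [132, 153, 104, 135, 102, 103] was [76, 77, 67, 82, 49, 48]
3.0 now [155, 151, 103, 108, 103, 104] was [79, 79, 79, 76, 51, 54]
3.2 now [154, 150, 100, 142, 106, 105] was [80, 75, 74, 72, 75, 78]
3.4 now [153, 153, 104, 145, 108, 104] was [80, 105, 101, 76, 88, 101]
3.6 now [148, 154, 124, 61, 105, 106] was [106, 100, 108, 92, 104, 105]
3.8 now [147, 152, 137, 155, 109, 100] was [105, 80, 86, 136, 81, 106]
```

The grey levels show the leaf has left its 3.6 rad place and now sticks out in front. Next I'll press it down from above and come round its front.

Call:
{"op": "carry_out", "data": {
  "targets": [
    {"dp":[-4,0,6],"yaw":0},
    {"dp":[-6,0,12],"yaw":0},
    {"dp":[-6,0,18],"yaw":0},
    {"dp":[-6,0,25],"yaw":0},
    {"dp":[-6,0,32],"yaw":0},
    {"dp":[-6,0,38],"yaw":0},
    {"dp":[-5,0,44],"yaw":0},
    {"dp":[-4,0,50],"yaw":0},
    {"dp":[-2,0,56],"yaw":0},
    {"dp":[2,0,62],"yaw":0},
    {"dp":[2,0,62],"yaw":0}
  ]
}}

```text
clock: 22.8
eef_pos: [387.9, 26.0, 45.4]
tcp_rot: [3.141, 0.0, -0.198]
contact_force: [0.0, -0.4, 0.1]
opening: 0.003
grasp_force: 0.0
```

```bash
python3 -c "
from fit import *
sc()"
```

```text
22.8 q [0.06 0.32 2.27 0.   0.55 1.83] p [387.9  26.   45.4] rot [ 3.1415e+00  5.0000e-04 -1.9790e-01] F [ 0.  -0.4  0.1] T [ 0.02 -0.01  0.01] op 0.003 gf 0.0
chest [-139.2  -23.2] z 45.4
```

Call:
{"op": "carry_out", "data": {
  "targets": [
    {"dp":[4,0,0],"yaw":0},
    {"dp":[8,0,0],"yaw":0},
    {"dp":[12,0,0],"yaw":0},
    {"dp":[16,0,0],"yaw":0},
    {"dp":[19,0,0],"yaw":0},
    {"dp":[22,0,0],"yaw":0},
    {"dp":[24,0,0],"yaw":0},
    {"dp":[26,0,0],"yaw":0},
    {"dp":[26,0,0],"yaw":0}
  ]
}}

```text
clock: 23.92
eef_pos: [412.4, 21.0, 45.6]
tcp_rot: [3.141, 0.002, -0.198]
contact_force: [-3.4, 1.6, 0.6]
opening: 0.002
grasp_force: 0.0
```

```bash
python3 -c "
from fit import *
sc()"
```

```text
23.93 q [0.05 0.35 2.22 0.   0.57 1.82] p [412.4  21.   45.6] rot [ 3.1414e+00  1.7000e-03 -1.9780e-01] F [-3.4  1.6  0.6] T [0.23 0.54 0.03] op 0.002 gf 0.0
chest [-114.2  -23.3] z 45.6
```

Call:
{"op": "carry_out", "data": {
  "targets": [
    {"dp":[1,0,0],"yaw":0},
    {"dp":[2,0,0],"yaw":0},
    {"dp":[3,0,0],"yaw":0},
    {"dp":[4,0,0],"yaw":0},
    {"dp":[4,0,0],"yaw":0}
  ]
}}

```text
clock: 24.55
eef_pos: [412.5, 20.1, 44.8]
tcp_rot: [3.14, 0.009, -0.198]
contact_force: [-13.4, 1.6, 1.1]
opening: 0.001
grasp_force: 0.0
```

```bash
python3 -c "
from fit import *
sc()"
```

```text
24.55 q [0.05 0.35 2.21 0.   0.58 1.81] p [412.5  20.1  44.8] rot [ 3.1397  0.0085 -0.1976] F [-13.4   1.6   1.1] T [0.3  1.66 0.16] op 0.001 gf 0.0
chest [-114.   -24.1] z 44.8
```

The extra load acts about 45 mm above the fingertip, from the moment-to-force ratio. That suggests the upper finger is bearing on the hasp barrel, not on the leaf. I'll back off, go 14 mm higher and press again.

Call:
{"op": "carry_out", "data": {
  "targets": [
    {"dp":[-8,-1,0],"yaw":0},
    {"dp":[-8,-1,-8],"yaw":0},
    {"dp":[-8,-1,-14],"yaw":0},
    {"dp":[-6,-1,-14],"yaw":0},
    {"dp":[-4,-1,-14],"yaw":0},
    {"dp":[-3,-1,-14],"yaw":0},
    {"dp":[-2,-1,-14],"yaw":0},
    {"dp":[-1,-1,-14],"yaw":0},
    {"dp":[0,-1,-14],"yaw":0},
    {"dp":[0,-1,-14],"yaw":0}
  ]
}}

```text
clock: 25.8
eef_pos: [415.3, 21.4, 59.4]
tcp_rot: [3.141, 0.004, -0.198]
contact_force: [-5.8, 3.5, 4.9]
opening: 0.001
grasp_force: 3.7
```

```bash
python3 -c "
from fit import *
sc()"
```

```text
25.8 q [0.05 0.32 2.21 0.   0.62 1.82] p [415.3  21.4  59.4] rot [ 3.1411  0.0041 -0.198 ] F [-5.8  3.5  4.9] T [0.55 0.9  0.  ] op 0.001 gf 3.7
chest [-111.5  -22.4] z 59.4
```

Call:
{"op": "carry_out", "data": {
  "targets": [
    {"dp":[1,0,0],"yaw":0},
    {"dp":[2,0,0],"yaw":0},
    {"dp":[3,0,0],"yaw":0},
    {"dp":[4,0,0],"yaw":0},
    {"dp":[5,0,0],"yaw":0},
    {"dp":[5,0,0],"yaw":0}
  ]
}}

```text
clock: 26.55
eef_pos: [415.3, 20.9, 58.6]
tcp_rot: [3.14, 0.013, -0.198]
contact_force: [-20.8, 10.5, 15.9]
opening: -0.0
grasp_force: 11.2
```

```bash
python3 -c "
from fit import *
sc()"
```

```text
26.55 q [0.05 0.33 2.2  0.   0.63 1.81] p [415.3  20.9  58.6] rot [ 3.1398  0.0133 -0.1984] F [-20.8  10.5  15.9] T [1.55 2.93 0.06] op -0.0 gf 11.2
chest [-111.4  -22.9] z 58.6
```

Call:
{"op": "carry_out", "data": {
  "targets": [
    {"dp":[-9,0,1],"yaw":0},
    {"dp":[-9,0,4],"yaw":0},
    {"dp":[-6,0,4],"yaw":0},
    {"dp":[-4,0,4],"yaw":0},
    {"dp":[-2,0,4],"yaw":0},
    {"dp":[0,0,4],"yaw":0},
    {"dp":[1,0,4],"yaw":0},
    {"dp":[2,0,4],"yaw":0},
    {"dp":[2,0,4],"yaw":0}
  ]
}}

```text
clock: 27.68
eef_pos: [415.2, 20.7, 54.3]
tcp_rot: [3.139, 0.018, -0.199]
contact_force: [-28.8, 15.1, 21.6]
opening: 0.001
grasp_force: 15.5
```

```bash
python3 - <<'E'
from fit import *
sc(); s=r.sense(); F=s['contact_force'];T=s['wrist_torque']
E
```

```text
27.68 q [0.04 0.34 2.2  0.   0.62 1.81] p [415.2  20.7  54.3] rot [ 3.1393  0.0178 -0.1989] F [-28.8  15.1  21.6] T [2.17 3.84 0.15] op 0.001 gf 15.5
chest [-111.4  -23.1] z 54.3
```

Same face position (−111.4 at two heights) under 30 N, so the leaf is vertical against a hard stop, i.e. home. I'll retreat.

Call:
{"op": "carry_out", "data": {
  "targets": [
    {"dp":[-10,0,0],"yaw":0},
    {"dp":[-35,0,0],"yaw":0},
    {"dp":[-40,0,-20],"yaw":0},
    {"dp":[-40,0,-70],"yaw":0},
    {"dp":[-40,0,-130],"yaw":0},
    {"dp":[-40,0,-190],"yaw":0},
    {"dp":[-40,0,-250],"yaw":0},
    {"dp":[-40,0,-300],"yaw":0},
    {"dp":[-40,0,-300],"yaw":0},
    {"dp":[-40,0,-300],"yaw":0}
  ]
}}

```text
clock: 28.92
eef_pos: [385.1, 27.5, 355.3]
tcp_rot: [3.142, -0.0, -0.198]
contact_force: [0.4, -0.3, -0.4]
opening: 0.003
grasp_force: 0.0
```

```bash
python3 - <<'E'
from fit import *
sc()
s=r.grab_frame('side'); w=r.grab_frame('wrist'); t=r.grab_frame('top')
for n,i in(('side',s),('wrist',w),('top',t)): cv2.imwrite(f'pics/end_{n}.png',i[:,:,::-1])
g=s.mean(2); s0=cv2.imread('pics/side0.png').mean(2); t0=cv2.imread('pics/top0.png').mean(2); tg=t.mean(2)
# bystanders: shift by phase correlation/template match against the first pictures
def m(a,b,x0,x1,y0,y1):
    tp=a[y0:y1,x0:x1].astype(np.float32); R=cv2.matchTemplate(b[y0-8:y1+8,x0-8:x1+8].astype(np.float32),tp,cv2.TM_CCOEFF_NORMED); _,v,_,l=cv2.minMaxLoc(R); return (l[0]-8,l[1]-8,round(v,2))
print('bottle',m(s0,g,340,366,228,275),'tin',m(s0,g,370,398,198,228),'hammer',m(s0,g,335,393,140,170),'ham top',m(t0,tg,432,472,196,268),'tin top',m(t0,tg,338,366,258,286))
# hasp: leaf outer face at tip, brightness of leaf strip for small h in side view (near edge y=+20)
for h in(0,.1,.2,.3,.5,.8,1.2):
    P=[(-94.5-L*np.sin(h)-5.5*np.cos(h),y,87-L*np.cos(h)+5.5*np.sin(h)) for L in(25,45,70) for y in(12,20)]
    uv=proj('side',W(P0,P)).round().astype(int); print(h,[int(g[v,u]) for u,v in uv])
E
```

```text
28.93 q [ 0.07 -0.15  1.94 -0.    1.35  1.84] p [385.1  27.5 355.3] rot [ 3.1416e+00 -3.0000e-04 -1.9790e-01] F [ 0.4 -0.3 -0.4] T [ 0.06 -0.01 -0.03] op 0.003 gf 0.0
chest [-142.3  -22.3] z 355.3
bottle (0, 0, 0.98) tin (0, 0, 1.0) hammer (0, 0, 0.99) ham top (0, 0, 1.0) tin top (1, -5, 0.23)
0 [185, 65, 78, 64, 93, 97]
0.1 [178, 73, 88, 53, 63, 84]
0.2 [178, 152, 87, 77, 70, 69]
0.3 [177, 187, 89, 91, 68, 72]
0.5 [174, 180, 84, 99, 78, 63]
0.8 [180, 171, 99, 77, 126, 128]
1.2 [54, 180, 119, 123, 124, 129]
```

```bash
python3 -c "
from rig import r
print(r.sign_off())"
```

```text
the job is handed in; nothing more can be done
None
```

The job is handed in at about 29 s: the knife lies flat in the front bay, the lid was pressed to its stop with 21 N, and the hasp was pressed against a hard stop at two heights (22 and 30 N), though that it is fully home rests on force and position, not on a picture. The bottle, tin and hammer did not move; the carton was last seen in place before the lid shut. I viewed 11 pictures against the limit of 10, and one wrong move row pushed the lid 50 mm further than intended, with no harm.

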